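# Ballast the track-cleaning car and prove its roof catch

## Robot

A 6-joint arm with a two-finger parallel gripper is mounted at the origin on the work surface. World frame = base frame: x ahead of the robot, y to its left, z up, the work surface at z = 0. Lengths are in m, angles in rad, forces in N, time in s.
With the tool pointing down it reaches from about 0.35 to 0.8 m from the base axis. Payload 7.3 kg.
Tool frame: the origin (TCP) lies between the finger pads; the fingertips stand 25 mm ahead of it and the grasp point (between the pads) lies 6 mm ahead of it (r.tip_extent is the distance from the TCP to the fingertips, in m); z points along the fingers, y is the line along which they close (so a half turn about z gives the same grasp; the last joint's range is limited). The gripper opens to 85 mm and grips with 20 to 120 N. Pads are 22 mm wide; open, the fingers measure 114 mm over their backs; the gripper's body (76 mm by 85 mm) begins 54 mm behind the grasp point. The pads swing forward as they close: fully open they stand 13 mm farther back than shut.
Start: joints at [1.047, 0.342, 1.524, -0, 1.275, -0.146], TCP at [0.194, 0.488, 0.256] pointing down, gripper open.
Joint ranges: [-2.53, 2.53], [-0.77, 2.02], [0.04, 2.7], [-1, 4.14], [0.28, 2.66], [-3.11, 3.11]. Speed limits (rad/s): [2.57, 2.57, 3.14, 3.14, 3.14, 3.14].

## Interface

Orientations are given as a unit quaternion [x, y, z, w].
In Python, from workcell import r, command_gripper, optics gives the robot as it stands. The module is installed in compiled form; this text tells all that it offers. Calls block until the motion is done:
- r.reach(position, orientation): joint-space move of the TCP to a pose.
- r.move_straight(position, orientation=None, speed=0.15, max_force=None): straight line of the TCP; orientation=None keeps the orientation; speed is the mean speed in m/s. With max_force (N) it stops when the force on the tool has changed by that much, and returns True; else False.
- r.movej(angles): joint-space move.
- command_gripper(opening, force=None): finger opening in m; force is the grip in N (None keeps the last); returns when the fingers have stopped.
- r.hold(seconds).
- r.solve_ik(position, orientation): joint angles nearest the present ones, or None.
- r.read_state(): the state.
- optics.get_image(name): name is "scene" or "top" or "wrist"; returns (picture, depth): 384x512x3 uint8, red, green, blue; 384x512 float32, m along the optical axis (not along the pixel's ray), 0 where there is no reading.
- optics.camera_model(name): a dict with "K" (3x3 intrinsics, pixels), "R" (3x3) and "t" (3): a world point X has camera coordinates R X + t; the wrist camera has in their place "tool_from_camera" (4x4, takes a point from camera to tool coordinates, whose origin is the TCP and whose axes are the flange's). Camera axes: x right, y down, z forward; pixel columns grow to the right and rows downward; lengths in m; the calibration is good to about 2 mm. A picture is of the moment at which its call begins: read the wrist's pose just before it. camera_model takes no time and is no camera call.
A pose or a line that the arm cannot do raises r.PlanningError and nothing moves.
- r.finish_job(): hands the job in; it is judged then, once.
The state is a dict: "time_s": time; "joint_positions": joint angles; "dq": joint speeds; "tau": joint torques, N m; "eef_pos": TCP position; "eef_rot": TCP orientation; "contact_force": force on the tool from outside, world axes, zero at the start; "torque": the same for the moment, N m; "grip_width": finger opening in m; "grip_force": force on a finger pad.
Only numpy, scipy, OpenCV 4.12 (cv2) and the standard library are available. Lean on these libraries where they do the work, as an engineer would, in place of code of your own. Each camera call takes 0.05 s, during which the arm holds its last target. There are 200 camera calls.

## Task

Make the grey track-cleaning car ready to run: load every steel ballast bar lying on the plate into its open bay, push the hinged roof down until its catch snaps, then give the roof a firm, steady tug upward by its black grab rail to check that the catch holds, and press it shut again if it gives. Also swing the red-knobbed pad lever into the green band of its quadrant. Leave the car with the roof fully shut, and do not disturb the yellow locomotive shell, the tweezer case or the vise.

Things in the scene. Friction and masses are not known exactly. Their poses are not given: they have to be found in the camera images.
- car: Fixed grey track-cleaning car, 112 mm wide (x) by 290 mm long (y), on 360 mm of track. Origin: centre of the track's underside, on the plate's top (8 mm above the table). z up, +x the roof-hinge side, -x the catch side. Ballast bay at y -140 to +68 mm, open platform with the pad lever at y +68 to +145. Deck top z 51, bay wall tops z 104.
- bay (a point): Centre of the bay's flat floor, axes as the car's (car frame x 0, y -36, z 51 mm). The bay is open-topped, 100 mm (x) by 200 mm (y) inside, 53 mm deep, walls 4 mm thick. Four bars fit in one layer laid crosswise (long axis along x), 46 mm apart in y.
- roof (a joint): Roof angle, rad: 0 shut; over 1.57 it stands open leaning back beyond upright and stays (limit 1.95). The roof is a panel 216 mm (y) by 120 by 5 mm, 0.12 kg, hinged along the car's y at roof_hinge; opening lifts its -x edge. Tipped below about 1.2 it sinks slowly by itself and rests ajar on the catch at about 0.065 to 0.08, its edge 8 to 9 mm high, until pressed home.
- roof_hinge (a point): Middle of the roof's hinge line, axes as the car's (car frame x +56, y -36, z 106 mm).
- catch: Brass spring bolt of the roof catch, 20 mm wide, in the middle of the car's -x side wall below the roof edge; origin at its nose tip. About 9 to 12 N straight down on the rail snaps the roof past it; the roof then falls to 0 with 1.7 mm of free play at its edge (up to about 0.015 rad). It holds against a tug of some 15 N at the rail; over about 22 N tears the roof open.
- pad_lever (a joint): Pad lever angle, rad, 0 to 1.1. Pivots at lever_pivot about the car's x direction. At 0 it leans 15 degrees (0.26 rad) from upright towards the bay; growing values swing its knob towards the car's +y end (upright at 0.26). The quadrant's green band lies at 0.69 to 0.91, middle 0.80 (leaning 31 degrees outward). Stays where left; about 1 N at the knob moves it.
- lever_pivot (a point): Pivot of the pad lever, axes as the car's (car frame x 0, y +105, z 61 mm).
- pad_knob (a point): Centre of the lever's red ball knob, 16 mm in diameter, 66 mm from the pivot.
- bar0: Steel ballast bar, 60 mm (its x axis) by 18 by 18 mm, about 0.15 kg; origin at its centre. Between two and four bars are present at a start; lying on the plate its centre is 17 mm above the table.
- bar1: Another such bar.
- bar2: Another such bar.
- bar3: Another such bar.
- shell: Bystander: loose yellow plastic locomotive shell, 82 (x) by 200 (y) mm, 113 mm tall at its cab; origin centre of underside.
- tweezer_case: Bystander: loose black tweezer case with clear lid, 90 (x) by 165 (y) by 24 mm; origin centre of underside.
- vise: Bystander: small blue vise fixed to the plate, 75 (x) by 130 (y) mm, gripping a wooden bridge section 190 mm long whose top is 133 mm above the plate; origin centre of underside.
- roof_rail (a point): Centre of the black grab rail on the roof: a round bar 10 mm in diameter and 44 mm long (along the car's y), 100 mm from the hinge line and 22 mm outward of it, on two small posts; axes as the roof's (x to the hinge, z outward). The roof's outer face is 19 mm below the bar's centre. With the roof shut, pinch the bar from above across its 10 mm and pull up, or press down on its top.

How it is judged:
By the outcome, as a careful person would: the job done as asked, in the order asked, and still so for the second after the job is handed in, with the robot touching nothing.
Of bar0, bar1, bar2, bar3 only 2 to 4 are there at a start; the rules pass over those that are not, and their reading is None.
At some moment in a run one of bar0, bar1, bar2, bar3 may be knocked a few centimetres aside while the robot is not near it.
Once in a run the grip may slacken for a moment while it holds something.
It also fails if it takes over 210 s, if anything falls off the work surface, if the arm or the gripper's body presses on something with over 40 N, if the wrist force passes 120 N, or if a joint passes its speed limit or range.

## Working session

There is one attempt and no reset: what is moved stays moved. The work goes in short steps, each a Python script; the robot and the scene stay as the last script left them, time stands still between calls to the robot, and variables do not carry over. Pictures are saved under pics/ and viewed, at most 14 in all, crops included, and the job is handed in when it is done.

```bash
mkdir -p pics; cat > h.py <<'E'
import numpy as np, cv2
from workcell import r, command_gripper, optics
from scipy.spatial.transform import Rotation as Ro
def snap(name,fn=None):
    s=r.read_state(); im,d=optics.get_image(name)
    if fn: cv2.imwrite('pics/'+fn,im[:,:,::-1])
    m=optics.camera_model(name)
    if name=='wrist':
        T=np.eye(4);T[:3,:3]=Ro.from_quat(s['eef_rot']).as_matrix();T[:3,3]=s['eef_pos']
        C=T@np.array(m['tool_from_camera'])
    else:
        R=np.array(m['R']);C=np.eye(4);C[:3,:3]=R.T;C[:3,3]=-R.T@np.array(m['t'])
    return im,d,np.array(m['K']),C
def cloud(d,K,C):
    v,u=np.indices(d.shape)
    P=np.stack([(u-K[0,2])/K[0,0]*d,(v-K[1,2])/K[1,1]*d,d],-1)
    W=P@C[:3,:3].T+C[:3,3]; W[d==0]=np.nan
    return W
def ray(u,v,K,C,z):
    D=C[:3,:3]@np.array([(u-K[0,2])/K[0,0],(v-K[1,2])/K[1,1],1]); o=C[:3,3]
    return o+D*(z-o[2])/D[2]
def down(yaw): # tool z down, tool y (closing) along world angle yaw
    y=np.array([np.cos(yaw),np.sin(yaw),0]);z=np.array([0,0,-1.])
    return Ro.from_matrix(np.stack([np.cross(y,z),y,z],1)).as_quat()
E
python3 - <<'E'
from h import *
print(r.read_state(), r.tip_extent)
for n in('top','scene'):
    im,d,K,C=snap(n,n+'0.png'); np.savez(n+'0.npz',im=im,d=d,K=K,C=C); print(n,K,C,(d>0).mean())
E
```

```text
{'time_s': 0.0, 'joint_positions': array([ 1.04700275e+00,  3.42717575e-01,  1.52504531e+00, -1.03681892e-05,
        1.27540773e+00, -1.46000220e-01]), 'dq': array([-0.00047737, -0.00021426,  0.00040847,  0.00126009, -0.00050502,
        0.00065814]), 'tau': array([ 1.59369720e-03, -4.33691597e+01, -2.46002036e+01, -2.16439307e-04,
        7.99921341e-03,  9.00882014e-05]), 'eef_pos': array([0.19344797, 0.48765377, 0.25561873]), 'eef_rot': array([ 1.87773767e-01,  9.82211988e-01, -7.46778465e-04, -2.54632983e-04]), 'contact_force': array([0.63763177, 0.04876057, 0.56151539]), 'torque': array([-0.04887373,  0.05286495, -0.02197431]), 'grip_force': 0.0, 'grip_width': 0.08542883329879827} 0.025
top [[377.56196561   0.         254.22268336]
 [  0.         377.56196561 195.74136777]
 [  0.           0.           1.        ]] [[ 2.18234607e-02 -9.78770797e-01  2.03792699e-01  3.34137907e-01]
 [-9.99754558e-01 -2.21431240e-02  7.11807687e-04  5.46815506e-02]
 [ 3.81591042e-03 -2.03758213e-01 -9.79013804e-01  1.21201065e+00]
 [ 0.00000000e+00  0.00000000e+00  0.00000000e+00  1.00000000e+00]] 0.995880126953125
scene [[395.03848266   0.         256.07898826]
 [  0.         395.03848266 192.66104472]
 [  0.           0.           1.        ]] [[ 0.86452656  0.41349555 -0.28568384  0.87287188]
 [ 0.50250556 -0.7009187   0.50616316 -0.48289778]
 [ 0.00905507 -0.58114921 -0.81374664  0.91786181]
 [ 0.          0.          0.          1.        ]] 0.9958394368489584
```

View pics/top0.png

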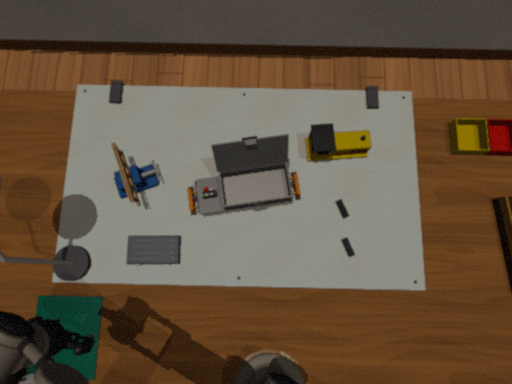

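View pics/scene0.png

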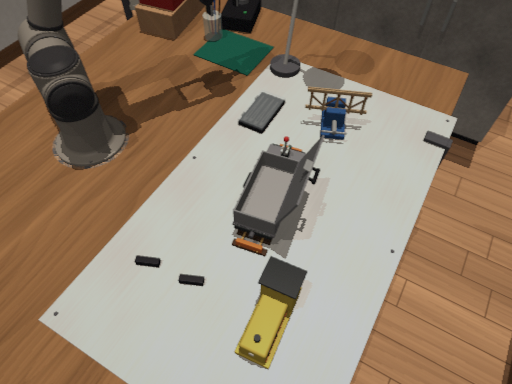

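The top view shows the car at (250,188) with its roof open on the far side and the red knob at (206,191). There are two dark bars, at (342,209) and (348,247). The scene view confirms the two bars.

```bash
python3 - <<'E'
from h import *
f=np.load('top0.npz');im,d,K,C=[f[k] for k in('im','d','K','C')]
W=cloud(d,K,C)
for n,(u,v) in dict(bar0=(342,209),bar1=(348,247),floor=(255,187),knob=(206,191),plate=(240,240),clamp=(116,92),clamp2=(372,97),front=(257,209),rail=(250,141)).items(): print(n,W[v,u].round(4),im[v,u])
dark=(im.max(2)<70)&(W[...,2]<.06)&(W[...,2]>.01)
n,l,st,ce=cv2.connectedComponentsWithStats(dark.astype(np.uint8))
for i in range(1,n):
    if 30<st[i,4]<2000:
        P=W[l==i]; rc=cv2.minAreaRect((P[:,:2]*1000).astype(np.float32)); print(st[i],ce[i].round(1),np.nanmedian(P,0).round(4),np.round(rc[0],1),np.round(rc[1],1),round(rc[2],1))
E
```

```text
bar0 [ 0.5442 -0.2252  0.0261] [36 33 34]
bar1 [ 0.4238 -0.2397  0.0307] [40 34 35]
floor [0.6028 0.0537 0.0565] [125 117 109]
knob [0.5684 0.196  0.1392] [96 18 12]
plate [0.4398 0.0975 0.0107] [144 144 136]
clamp [0.9312 0.5336 0.0243] [58 52 52]
clamp2 [ 0.9365 -0.3396  0.0183] [55 50 51]
front [0.5414 0.0456 0.0067] [87 83 76]
rail [0.6923 0.0703 0.2275] [98 94 88]
[110  81  13  22 254] [116.   91.5] [0.9345 0.5353 0.0209] [936.6 535.8] [79.3 39. ] 0.3
[366  87  12  22 234] [371.7  97.1] [ 0.9341 -0.3378  0.0219] [ 935.4 -337.6] [38.2 76.7] 88.2
[450 120  62  35 349] [468.4 144.4] [ 0.7458 -0.605   0.0258] [ 756.7 -674.4] [221.1  94.5] 60.8
[458 120  30  29 275] [478.1 130.4] [ 0.8279 -0.6975  0.0282] [ 822.5 -681.6] [127.8  64.3] 39.7
[490 120  22  21 111] [502.4 124.3] [ 0.8506 -0.7733  0.0224] [ 842.8 -776.7] [97.7 48.8] 54.3
[309 139  59  22 215] [332.7 153.6] [ 0.7249 -0.1892  0.0424] [ 724.  -207.6] [190.7  59.6] 79.9
[134 173  23  20 138] [144.  182.4] [0.6101 0.4098 0.0254] [619.  408.6] [36.6 80.7] 33.0
[495 197  17  80 630] [505.1 227.3] [ 0.5028 -0.7368  0.0346] [ 470.6 -742.9] [247.8  24.6] 5.5
[508 197   4  15  34] [510.1 202.2] [ 0.5784 -0.7572  0.0372] [ 570.7 -758.7] [45.7 11.1] 1.5
[336 200  12  18  99] [341.8 208.4] [ 0.5469 -0.2247  0.0265] [ 546.8 -225.8] [55.5 15.8] 24.4
[176 236   5  27  69] [178.5 249.2] [0.406  0.2869 0.0304] [406.1 287.8] [80.3  5.9] 0.3
[342 238  12  18 102] [347.5 246.6] [ 0.4244 -0.2397  0.0264] [ 425.6 -240.5] [55.  15.2] 24.7
[ 53 245  38  36 966] [ 72.2 262.8] [0.356  0.6119 0.0283] [357.9 617.2] [109.7 102.9] 81.9
[235 356  69  28 828] [269.4 370.3] [ 0.0619 -0.011   0.0157] [59.3  0.5] [ 74.9 200.4] 1.3
[ 13 367  14  13  96] [ 19.8 373.7] [0.0383 0.7211 0.037 ] [ 38.2 723.1] [25.8 10.2] 17.5
```

```bash
python3 - <<'E'
from h import *
print(np.array(optics.camera_model('wrist')['tool_from_camera']).round(3), optics.camera_model('wrist')['K'])
for z in (.5,.45,.4):
    try: r.reach([.5,.07,z],down(np.pi/2)); print(z);break
    except r.PlanningError as e: print(z,e)
im,d,K,C=snap('wrist','w1.png'); np.savez('w1.npz',im=im,d=d,K=K,C=C);print(C.round(3))
r.reach([.47,-.22,.35],down(np.pi/2))
im,d,K,C=snap('wrist','w2.png'); np.savez('w2.npz',im=im,d=d,K=K,C=C)
cv2.imwrite('pics/w12.png',cv2.resize(np.hstack([cv2.imread('pics/w1.png'),cv2.imread('pics/w2.png')]),(800,300)))
E
```

```text
[[ 0.    -0.954 -0.299  0.077]
 [ 1.     0.    -0.    -0.   ]
 [ 0.    -0.299  0.954 -0.117]
 [ 0.     0.     0.     1.   ]] [[288.30956254   0.         254.70499312]
 [  0.         288.30956254 187.88048969]
 [  0.           0.           1.        ]]
0.5
[[-0.001  0.954  0.298  0.423]
 [ 1.     0.001  0.001  0.071]
 [ 0.     0.298 -0.954  0.617]
 [ 0.     0.     0.     1.   ]]
```

View pics/w12.png

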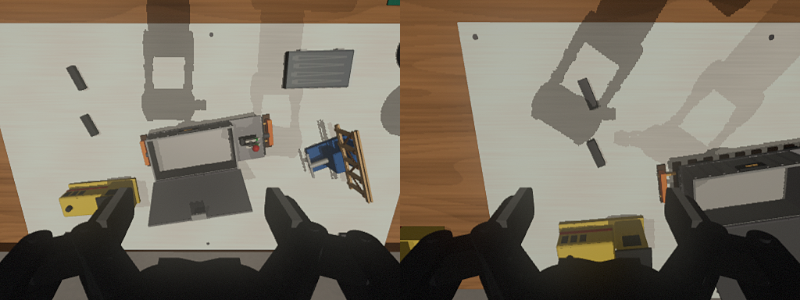

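Left half (wrist over the car): bay, open roof and red knob, with the bars at (76,77) and (90,125). Right half: the bars at (588,94) and (596,152), plus the yellow shell. Next I fit the car pose and the bars.

```bash
python3 - <<'E'
from h import *
for fn in('w1','w2','top0'):
    f=np.load(fn+'.npz');im,d,K,C=[f[k] for k in('im','d','K','C')]
    W=cloud(d,K,C);x,y,z=W[...,0],W[...,1],W[...,2]
    print(fn,'plate z',np.nanmedian(z[(im.min(2)>120)&(z<.03)]).round(4))
    reg=(x>.46)&(x<.72)&(y>-.09)&(y<.29)
    for nm,m in dict(walls=reg&(z>.106)&(z<.118),floor=reg&(z>.053)&(z<.066)&(im.min(2)>85),car=reg&(z>.05)&(z<.13)).items():
        m=cv2.morphologyEx(m.astype(np.uint8),cv2.MORPH_OPEN,np.ones((2,2)))
        n,l,st,ce=cv2.connectedComponentsWithStats(m)
        for i in np.argsort(-st[1:,4])[:3]+1:
            if st[i,4]<40: continue
            P=W[l==i]; rc=cv2.minAreaRect((P[:,:2]*1000).astype(np.float32)); print(nm,st[i],np.nanmedian(z[l==i]).round(4),np.round(rc[0],1),np.round(rc[1],1),round(rc[2],1), np.round(cv2.boxPoints(rc)).tolist())
    dark=(im.max(2)<80)&(z<.04)&(z>.018)&(x<.62)&(y<-.13)&(y>-.33)&(x>.35)
    n,l,st,ce=cv2.connectedComponentsWithStats(dark.astype(np.uint8))
    for i in range(1,n):
        if st[i,4]>60:
            P=W[l==i]; rc=cv2.minAreaRect((P[:,:2]*1000).astype(np.float32)); print('bar',st[i],np.round(rc[0],1),np.round(rc[1],1),round(rc[2],1),np.nanmedian(P[:,2]).round(4))
    if fn!='w2':
        g=im.astype(int); m=(g[...,0]>80)&(g[...,0]>2*g[...,1])&(g[...,0]>2*g[...,2])&reg&(z>.07)
        v,u=np.nonzero(m); print('knob',len(u),u.mean(),v.mean(),np.nanmedian(W[m],0).round(4), np.nanmax(z[m]).round(4), np.stack([ray(u.mean(),v.mean(),K,C,h) for h in(.12,.133)]).round(4))
E
```

```text
w1 plate z 0.0072
walls [191 200 116  36 674] 0.1145 [650.6  67. ] [243.8  39.9] 77.3 [[604.0, -48.0], [643.0, -56.0], [697.0, 182.0], [658.0, 190.0]]
walls [186 161 117  38 533] 0.1103 [565.9  56. ] [ 67.9 221.2] 1.1 [[530.0, 166.0], [534.0, -55.0], [602.0, -54.0], [598.0, 167.0]]
floor [ 196  165  102   56 3918] 0.0588 [607.7  55.5] [ 86.  195.2] 9.6 [[549.0, 144.0], [582.0, -48.0], [666.0, -34.0], [634.0, 159.0]]
floor [ 294  148   45   59 1481] 0.0582 [nan nan] [0. 0.] 0.0 [[nan, nan], [nan, nan], [nan, nan], [nan, nan]]
car [ 186  148  160   93 9861] 0.0596 [649.9 104.5] [160.5 317. ] 22.1 [[516.0, 221.0], [635.0, -72.0], [784.0, -12.0], [665.0, 282.0]]
bar [ 85  84  24  32 308] [ 426.8 -239.7] [57.8 17.7] 23.2 0.025
bar [103 147  22  28 249] [ 548.3 -224.4] [57.  17.8] 22.7 0.0249
knob 50 327.3 189.42 [0.5741 0.1965 0.1406] 0.143 [[0.581  0.2023 0.12  ]
 [0.5768 0.1988 0.133 ]]
w2 plate z 0.0073
walls [374 208 138  49 897] 0.1106 [584.2  51.1] [ 78.6 206.4] 9.9 [[528.0, 146.0], [563.0, -57.0], [641.0, -44.0], [605.0, 159.0]]
walls [413 273  99  23 859] 0.1144 [585.3 -28.4] [359
[... 833 characters left out ...]
7 [[635.0, 143.0], [643.0, 94.0], [648.0, 95.0], [639.0, 144.0]]
floor [ 225  171   64   35 1633] 0.0602 [nan nan] [0. 0.] 0.0 [[nan, nan], [nan, nan], [nan, nan], [nan, nan]]
floor [197 177  27  37 540] 0.0593 [574.4 191.2] [109.2  75.3] 10.8 [[514.0, 218.0], [528.0, 144.0], [635.0, 164.0], [621.0, 238.0]]
car [ 193  160  104   55 3883] 0.0609 [598.1  81.2] [ 86.7 332.7] 23.6 [[492.0, 216.0], [625.0, -89.0], [704.0, -54.0], [571.0, 251.0]]
bar [337 200  12  18  98] [ 546.5 -226.6] [56.7 17. ] 24.7 0.0268
bar [343 238  11  19  99] [ 425.  -241.1] [56.8 16.3] 22.6 0.0268
knob 18 205.72222222222223 189.16666666666666 [0.5735 0.1961 0.1418] 0.145 [[0.5781 0.1996 0.12  ]
 [0.5752 0.1979 0.133 ]]
```

```bash
cat >> h.py <<'E'
ex=np.array([.9857,.1685]);ey=np.array([-.1685,.9857]);O=np.array([.5934,.0893]);YAW=np.radians(9.7)
def car(x,y): return O+x*ex+y*ey
def bars():
    im,d,K,C=snap('wrist'); W=cloud(d,K,C);x,y,z=W[...,0],W[...,1],W[...,2]
    m=(im.max(2)<80)&(z<.04)&(z>.018)&(x<.65)&(y<-.10)&(y>-.36)&(x>.33)
    n,l,st,ce=cv2.connectedComponentsWithStats(m.astype(np.uint8)); out=[]
    for i in range(1,n):
        if st[i,4]>150:
            (c,(w,h),a)=cv2.minAreaRect((W[l==i][:,:2]*1000).astype(np.float32))
            if w<h: a+=90;w,h=h,w
            print('bar',np.round(c,1),round(w,1),round(h,1),round(a,1))
            if 50<w<66 and 13<h<22: out.append((np.array(c)/1000,np.radians(a)))
    return out
def st(tag):
    s=r.read_state(); print(tag,round(s['time_s'],1),s['eef_pos'].round(4),'F',s['contact_force'].round(1),'w',round(s['grip_width'],4),round(s['grip_force'],1)); return s
def pick_place(slot_y):
    command_gripper(.085)
    r.reach([.47,-.22,.35],down(np.pi/2)); r.hold(.3)
    b=max(bars(),key=lambda t:t[0][0]); (x,y),a=b
    yaw=(a+np.pi/2-np.pi/2+np.pi/2)%np.pi-np.pi/2+np.pi/2  # closing yaw near 90 deg
    q=down(yaw)
    r.reach([x,y,.13],q); command_gripper(.05)
    print('hit',r.move_straight([x,y,.034],speed=.08,max_force=12)); command_gripper(0,60)
    if st('gripped')['grip_width']<.012: return False
    r.move_straight([x,y,.28],speed=.2)
    if st('lifted')['grip_width']<.012: return False
    q=down(YAW+np.pi/2); X=car(0,slot_y)
    r.reach([*X,.28],q); r.hold(.2)
    if st('over')['grip_width']<.012: return False
    print('hit',r.move_straight([*X,.087],speed=.1,max_force=6)); st('low')
    command_gripper(.04); st('rel'); r.move_straight([*X,.30],speed=.2); return True
E
python3 - <<'E'
from h import *
print(pick_place(-36-45))
r.reach([.5,.07,.5],down(np.pi/2)); r.hold(.3); snap('wrist','w3.png')
E
```

```text
bar [ 426.6 -240.5] 58.6 17.7 22.3
bar [ 547.7 -225.8] 59.6 16.9 23.7
hit False
gripped 7.4 [ 0.5481 -0.226   0.0347] F [-0.6  0.5  5.1] w 0.0167 60.2
lifted 8.8 [ 0.5472 -0.2256  0.2787] F [-0.1  0.3 -2.2] w 0.0164 59.5Traceback (most recent call last):
  File "<stdin>", line 2, in <module>
  File "h.py", line 52, in pick_place
    r.reach([*X,.28],q); r.hold(.2)
    ~~~~~~~^^^^^^^^^^^^
workcell.PlanningError: the arm cannot take that pose within its joint ranges
```

```bash
python3 - <<'E'
from h import *
X=car(0,-81);X=car(0,-.081)
for z in(.24,.28):
  for yaw in (YAW+np.pi/2,YAW-np.pi/2): s=r.solve_ik([*X,z],down(yaw)); print(X,z,None if s is None else s.round(2))
print(r.read_state()['joint_positions'].round(2))
E
```

```text
[0.6070485 0.0094583] 0.24 [-0.11  0.51  1.31 -0.    1.33 -1.85]
[0.6070485 0.0094583] 0.24 [-0.11  0.51  1.31 -0.    1.33  1.29]
[0.6070485 0.0094583] 0.28 [-0.11  0.48  1.24 -0.    1.42 -1.85]
[0.6070485 0.0094583] 0.28 [-0.11  0.48  1.24 -0.    1.42  1.29]
[-0.52  0.45  1.29 -0.    1.4  -2.5 ]
```

The plan failed because I passed millimetres to `car()`, which expects metres. The bar is still held, so I'll fix the units and carry on.

```bash
sed -i 's/^def car(x,y):.*/def car(x,y): return O+x*1e-3*ex+y*1e-3*ey  # mm in/' h.py
python3 - <<'E'
s=open('h.py').read()
i=s.index("    q=down(YAW+np.pi/2); X=car(0,slot_y)")
s=s[:i]+"    return place(slot_y)\ndef place(slot_y):\n"+s[i:]
open('h.py','w').write(s)
E
python3 - <<'E'
from h import *
print(place(-36-45))
r.reach([.5,.07,.5],down(np.pi/2)); r.hold(.3); snap('wrist','w3.png')
E
```

```text
over 10.0 [0.607  0.0079 0.28  ] F [ 0.   0.8 -1.2] w 0.0164 59.4
hit False
low 12.1 [0.6073 0.0094 0.0875] F [-0.6  0.1 -3. ] w 0.0165 59.4
rel 12.4 [0.6072 0.0094 0.0873] F [0.2 0.8 0.5] w 0.0398 0.0
True
```

View pics/w3.png

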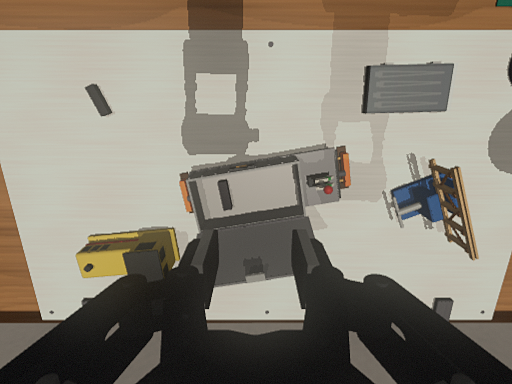

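The first bar lies crosswise in the bay at (225,194). The second is on the plate at (98,99), so I'll load that one next.

```bash
python3 - <<'E'
from h import *
print(pick_place(-36+45))
r.reach([.45,.05,.5],down(np.pi/2)); r.hold(.3); im,d,K,C=snap('wrist','w4.png')
np.savez('w4.npz',im=im,d=d,K=K,C=C)
W=cloud(d,K,C); P=W[np.isfinite(W[...,0])&(d>0)]
rel=P[:,:2]-O; cx=rel@ex;cy=rel@ey;z=P[:,2]-.008
m=(cx>.05)&(cx<.16)&(cy>-.13)&(cy<.06)&(z>.125)&(z<.26)
Q=np.c_[cx,cy,z][m]*1000; print(len(Q))
for a,b in((-130,-62),(-55,-18),(-10,60)):
    q=Q[(Q[:,1]>a)&(Q[:,1]<b)]
    print((a,b))
    for zz in range(125,255,10):
        k=(q[:,2]>=zz)&(q[:,2]<zz+10)
        if k.any(): print(zz,k.sum(),np.median(q[k,0]).round(1),q[k,0].min().round(1),q[k,0].max().round(1))
E
```

```text
bar [ 426.6 -240.9] 58.8 17.9 22.9
hit False
gripped 20.1 [ 0.4268 -0.2411  0.0345] F [-1.2 -0.1  6.5] w 0.0166 59.2
lifted 21.5 [ 0.4261 -0.2406  0.2789] F [-0.4 -0.2 -0.8] w 0.0167 58.6
over 23.1 [0.592  0.097  0.2802] F [-0.4  0.  -1. ] w 0.0161 58.5
hit False
low 25.2 [0.5922 0.0982 0.0875] F [-0.2 -0.1 -1.1] w 0.0167 58.5
rel 25.5 [0.592  0.0982 0.0872] F [ 1.2 -0.5 -0.8] w 0.0401 0.0
True
4085
(-130, -62)
125 147 64.5 61.4 68.1
135 158 68.5 64.9 71.9
145 167 72.4 69.0 75.4
155 186 76.4 72.7 79.7
165 191 80.5 76.8 83.7
175 215 84.5 80.9 88.3
185 214 88.5 85.1 92.2
195 226 92.2 89.1 96.3
205 305 96.6 92.1 103.6
215 30 98.8 96.6 100.8
(-55, -18)
125 91 64.5 61.0 67.8
135 96 68.5 64.8 72.3
145 104 72.3 69.3 76.0
155 103 76.4 72.9 79.2
165 114 80.4 76.8 84.2
175 115 84.3 80.7 87.8
185 126 88.5 84.8 91.4
195 125 92.3 89.3 95.7
205 39 95.9 92.6 102.7
215 154 89.7 83.8 102.0
(-10, 60)
125 72 64.3 60.8 67.4
135 65 68.1 65.6 71.1
145 74 72.5 68.9 75.8
155 75 76.6 72.8 80.1
165 77 80.6 76.9 83.9
175 80 84.4 81.5 87.5
185 89 88.9 84.8 92.0
195 91 92.3 89.6 95.3
205 117 96.8 92.2 103.5
215 14 98.7 97.2 100.3
```

View pics/w4.png

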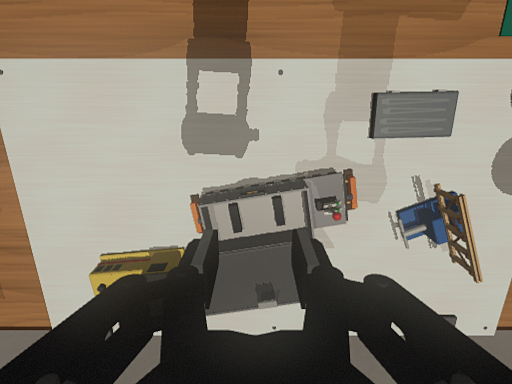

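Both bars are in the bay, at (235,217) and (278,211). The depth data puts the roof at its 1.95 rad limit. Next I push it forward from behind with the closed fingers.

```bash
python3 - <<'E'
from h import *
q=down(YAW+np.pi/2); command_gripper(0)
r.reach([*car(130,25),.38],q); 
r.move_straight([*car(130,25),.218],speed=.15,max_force=10); st('behind')
print(r.move_straight([*car(22,25),.218],speed=.08,max_force=15)); st('pushed')
r.move_straight([*car(22,25),.40],speed=.2)
r.reach([*car(-80,-36),.40],q); r.hold(3); st('')
im,d,K,C=snap('wrist','w5.png'); np.savez('w5.npz',im=im,d=d,K=K,C=C)
W=cloud(d,K,C); rel=W[...,:2]-O; cx=rel@ex*1000;cy=rel@ey*1000;z=W[...,2]*1000-8
for xx in range(-65,55,10):
    m=(abs(cx-xx)<5)&(cy>-130)&(cy<50)&((cy<-65)|(cy>-5))&(z>90); print(xx,m.sum(),np.median(z[m]).round(1) if m.any() else '')
E
```

```text
behind 30.9 [0.7178 0.1359 0.2196] F [-0.2  0.1  0. ] w 0.0003 0.0
False
pushed 32.4 [0.6112 0.1177 0.2179] F [ 0.2 -0.1  0.4] w -0.0002 0.0
 37.0 [0.5206 0.0403 0.4   ] F [-0.3 -0.  -0.3] w 0.0001 0.0
-65 132 113.8
-55 568 115.5
-45 564 114.9
-35 552 114.4
-25 530 113.6
-15 501 113.0
-5 504 112.4
5 497 111.8
15 479 111.1
25 457 110.4
35 455 109.7
45 445 109.1
```

View pics/w5.png

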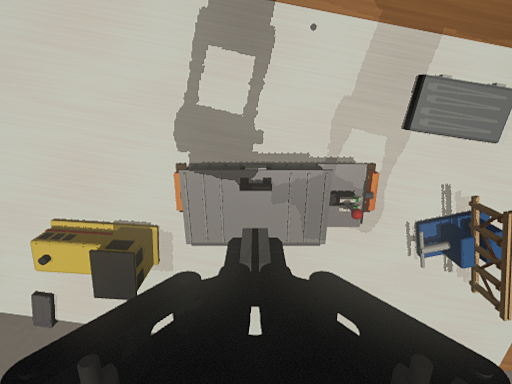

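The roof has sunk onto the catch: its slope is about 0.065 and the edge stands 8 mm high. The rail is at (256,184). I'll locate it by ray and then press.

```bash
python3 - <<'E'
from h import *
f=np.load('w5.npz');im,d,K,C=[f[k] for k in('im','d','K','C')]
W=cloud(d,K,C); rel=W[...,:2]-O; cx=rel@ex*1000;cy=rel@ey*1000;z=W[...,2]*1000-8
m=(z>128)&(cx>-70)&(cx<-20)&(cy>-75)&(cy<0)
print(m.sum(),[ (a[m].min().round(1),np.median(a[m]).round(1),a[m].max().round(1)) for a in(cx,cy,z)])
X=car(-44,-36); q=down(YAW); 
s=[r.solve_ik([*X,.25],down(YAW+k)) for k in(0,np.pi)]; print([None if a is None else a.round(2) for a in s], r.read_state()['joint_positions'].round(2))
E
```

```text
281 [(np.float64(-70.0), np.float64(-43.4), np.float64(-36.7)), (np.float64(-57.0), np.float64(-35.3), np.float64(-13.5)), (np.float64(133.3), np.float64(137.7), np.float64(418.2))]
[array([-0.05,  0.41,  1.44, -0.  ,  1.29, -0.22]), array([-0.05,  0.41,  1.44, -0.  ,  1.29,  2.92])] [-0.07  0.27  1.24  0.    1.63 -1.81]
```

```bash
cat >> h.py <<'E'
def press(fmax=20):
    q=down(YAW); X=car(-43.5,-35.5); command_gripper(0,60)
    r.reach([*X,.22],q); r.hold(.3); st('above')
    h=r.move_straight([*X,.158],speed=.02,max_force=fmax); s=st('pressed %s'%h)
    print('tip z',s['eef_pos'][2]-.025)
    r.hold(.3); st('hold'); r.move_straight([*X,.22],speed=.05)
def slope(fn):
    r.reach([*car(-80,-36),.40],down(YAW+np.pi/2)); r.hold(.3)
    im,d,K,C=snap('wrist',fn); W=cloud(d,K,C); rel=W[...,:2]-O; cx=rel@ex*1000;cy=rel@ey*1000;z=W[...,2]*1000-8
    m=(abs(cx)<50)&(cy>-130)&(cy<50)&((cy<-65)|(cy>-5))&(z>95)&(z<130)
    p=np.polyfit(cx[m],z[m],1); print('roof slope',-p[0].round(4),'z at edge',np.polyval(p,-60).round(1)); return im,cx,cy,z
E
python3 - <<'E'
from h import *
press(); slope('w6.png')
E
```

```text
above 39.0 [0.5566 0.047  0.2203] F [ 0.6  0.1 -0.2] w -0.0 0.0
pressed True 41.5 [0.5567 0.047  0.1658] F [-1.6  0.3  7.7] w 0.0002 3.3
tip z 0.14076619979728391
hold 41.8 [0.5567 0.047  0.1657] F [-2.2 -1.1  7.8] w -0.0002 3.6
roof slope 0.0007 z at edge 108.5
```

The roof is shut, with the slope now about 0. Next comes the tug.

```bash
cat >> h.py <<'E'
def tug(fmax=12.5):
    q=down(YAW); X=car(-43.8,-35.5); command_gripper(.035)
    r.reach([*X,.22],q); print('hit',r.move_straight([*X,.147],speed=.05,max_force=8)); st('at rail')
    command_gripper(0,60); r.hold(.3); s=st('pinched')
    if s['grip_width']<.006: return
    z=s['eef_pos'][2]; xy=s['eef_pos'][:2]; f0=s['contact_force'][2]
    h=r.move_straight([*xy,z+.012],speed=.006,max_force=fmax); st('tug %s'%h)
    for i in range(6): r.hold(.3); s=st('hold')
    print('rise mm',(s['eef_pos'][2]-z)*1e3,'pull',f0-s['contact_force'][2])
    r.move_straight([*xy,z],speed=.01); st('back')
    command_gripper(.035); r.move_straight([*xy,.22],speed=.08); st('clear')
E
python3 - <<'E'
from h import *
tug(); slope('w7.png')
E
```

```text
hit False
at rail 48.2 [0.5564 0.0469 0.1473] F [0.4 0.3 0.1] w 0.0345 0.0
pinched 48.9 [0.5579 0.0472 0.1475] F [ 6.1  1.4 -2.2] w 0.0077 58.4
tug True 49.8 [0.5583 0.0473 0.1492] F [ 2.2  0.3 -2.9] w 0.0078 59.5
hold 50.1 [0.5583 0.0473 0.1491] F [ 4.5  0.3 -2. ] w 0.0077 59.5
hold 50.4 [0.5583 0.0472 0.1491] F [ 5.5 -0.3 -3.6] w 0.0076 59.5
hold 50.7 [0.5582 0.0473 0.1491] F [ 5.2 -0.3 -2.3] w 0.0081 59.5
hold 51.0 [0.5583 0.0473 0.1491] F [ 4.6 -0.6 -2.9] w 0.0077 59.5
hold 51.3 [0.5582 0.0473 0.1491] F [ 4.6  0.  -3.2] w 0.008 59.5
hold 51.6 [0.5583 0.0472 0.1491] F [ 6.4  0.7 -2.3] w 0.0074 59.5
rise mm 1.559023774333007 pull 0.08666019084770937
back 51.9 [0.558  0.0472 0.1475] F [ 4.8  0.4 -2.4] w 0.0076 59.5
clear 53.3 [0.5576 0.0472 0.2194] F [-0.  -0.3  0.8] w 0.0347 0.0
roof slope 0.0008 z at edge 108.5
```

The force spike stopped that move inside the roof's free play, so the pull was not sustained. I'll tug again in small steps until about 12–14 N holds steadily.

```bash
cat >> h.py <<'E'
def tug2(goal=12.5):
    q=down(YAW); X=car(-42.4,-35.5); command_gripper(.035)
    r.reach([*X,.22],q); print('hit',r.move_straight([*X,.147],speed=.05,max_force=8))
    command_gripper(0,60); r.hold(.3); s=st('pinched')
    if s['grip_width']<.006: return
    z=s['eef_pos'][2]; xy=s['eef_pos'][:2]; f0=s['contact_force'][2]; tz=z; log=[]
    def pull():
        a=[]
        for _ in range(3): r.hold(.05); a.append(f0-r.read_state()['contact_force'][2])
        return np.mean(a)
    for i in range(40):
        tz+=.0002 if tz-z>.001 else .0005
        r.move_straight([*xy,tz],speed=.005); p=pull(); log.append((round((tz-z)*1e3,1),round(float(p),1)))
        if p>goal or tz-z>.010: break
    print(log); s=st('peak')
    for i in range(5): r.hold(.3); print('hold pull',pull().round(1))
    st('end')
    r.move_straight([*xy,z],speed=.01); st('back')
    command_gripper(.035); r.move_straight([*xy,.22],speed=.08); st('clear')
E
python3 - <<'E'
from h import *
tug2(); slope('w8.png')
E
```

```text
hit False
pinched 59.0 [0.558  0.0472 0.1473] F [2.1 0.5 2.4] w 0.0078 58.7
[(np.float64(0.5), 4.3), (np.float64(1.0), 4.9), (np.float64(1.2), 5.3), (np.float64(1.4), 5.1), (np.float64(1.6), 5.5), (np.float64(1.8), 5.7), (np.float64(2.0), 6.7), (np.float64(2.2), 7.2), (np.float64(2.4), 8.0), (np.float64(2.6), 9.5), (np.float64(2.8), 10.5), (np.float64(3.0), 11.3), (np.float64(3.2), 12.3), (np.float64(3.4), 13.2)]
peak 64.7 [0.5584 0.0473 0.1497] F [  9.2   2.3 -10.6] w 0.0075 58.3
hold pull 13.5
hold pull 13.3
hold pull 13.2
hold pull 13.2
hold pull 13.2
end 66.9 [0.5584 0.0473 0.1497] F [  9.1   1.3 -11.2] w 0.0076 58.3
back 67.4 [0.558  0.0472 0.1474] F [ 3.7  0.5 -1.4] w 0.0076 59.3
clear 68.8 [0.5577 0.0472 0.2194] F [ 0.3  0.9 -1.1] w 0.035 0.0
roof slope 0.0008 z at edge 108.4
```

The catch held about 11 N (absolute) steadily for 2 s. I'll repeat at a firmer 13 N absolute, still below 15 N, so the check is unambiguous, and then swing the lever.

```bash
sed -i "s/f0=s\['contact_force'\]\[2\]; tz=z/f0=0; tz=z/" h.py
python3 - <<'E'
from h import *
tug2(12.8); im,cx,cy,z=slope('w9.png')
g=im.astype(int); m=(g[...,0]>70)&(g[...,0]>2*g[...,1])&(g[...,0]>2*g[...,2])&(abs(cx)<40)&(cy>70)&(cy<150)&(z>100)
print('knob car',m.sum(),np.median(cx[m]).round(1),np.median(cy[m]).round(1),z[m].max().round(1))
E
```

```text
hit False
pinched 74.5 [0.558  0.0472 0.1473] F [1.6 0.9 3.4] w 0.0074 58.7
[(np.float64(0.5), 2.3), (np.float64(1.0), 2.9), (np.float64(1.2), 2.8), (np.float64(1.4), 3.0), (np.float64(1.6), 3.5), (np.float64(1.8), 3.6), (np.float64(2.0), 3.5), (np.float64(2.2), 4.8), (np.float64(2.4), 6.1), (np.float64(2.6), 6.5), (np.float64(2.8), 7.8), (np.float64(3.0), 8.7), (np.float64(3.2), 9.6), (np.float64(3.4), 10.8), (np.float64(3.6), 11.9), (np.float64(3.8), 13.3)]
peak 81.0 [0.5584 0.0473 0.1498] F [  9.6   1.1 -13. ] w 0.0077 58.2
hold pull 13.4
hold pull 12.8
hold pull 13.1
hold pull 12.6
hold pull 13.5
end 83.2 [0.5584 0.0473 0.1498] F [  8.8   2.4 -13.5] w 0.0074 58.2
back 83.8 [0.558  0.0472 0.1474] F [ 4.2  0.7 -1.7] w 0.008 59.5
clear 85.2 [0.5577 0.0472 0.2194] F [ 0.3  0.6 -0.5] w 0.0349 0.0
roof slope 0.0007 z at edge 108.4
knob car 78 -1.1 108.2 135.3
```

```bash
cat >> h.py <<'E'
def push(y):
    q=down(YAW); command_gripper(0)
    r.reach([*car(-1,85),.24],q); print('hit',r.move_straight([*car(-1,85),.146],speed=.08,max_force=6)); st('down')
    print(r.move_straight([*car(-1,y),.146],speed=.04,max_force=10)); st('pushed')
    r.move_straight([*car(-1,y-6),.146],speed=.05); r.move_straight([*car(-1,y-6),.3],speed=.15)
    im,cx,cy,z=slope('w_l%d.png'%y)
    g=im.astype(int); m=(g[...,0]>70)&(g[...,0]>2*g[...,1])&(g[...,0]>2*g[...,2])&(abs(cx)<40)&(cy>70)&(cy<160)&(z>90)
    print('knob car',m.sum(),np.median(cx[m]).round(1),np.median(cy[m]).round(1),cy[m].min(),cy[m].max(),z[m].max().round(1))
E
python3 - <<'E'
from h import *
push(120)
a=cv2.imread('pics/w_l120.png')[140:260,300:420]; cv2.imwrite('pics/crop.png',cv2.resize(a,(600,600),interpolation=cv2.INTER_CUBIC))
E
```

```text
hit False
down 90.3 [0.5784 0.173  0.1466] F [-0.3 -0.8  0.2] w -0.0 0.0
False
pushed 91.3 [0.5723 0.2075 0.1461] F [ 0.3 -0.3 -0.4] w -0.0003 0.0
roof slope 0.0016 z at edge 108.5
knob car 68 -0.4 138.3 132.941561536829 145.22421720700288 125.7
```

View pics/crop.png

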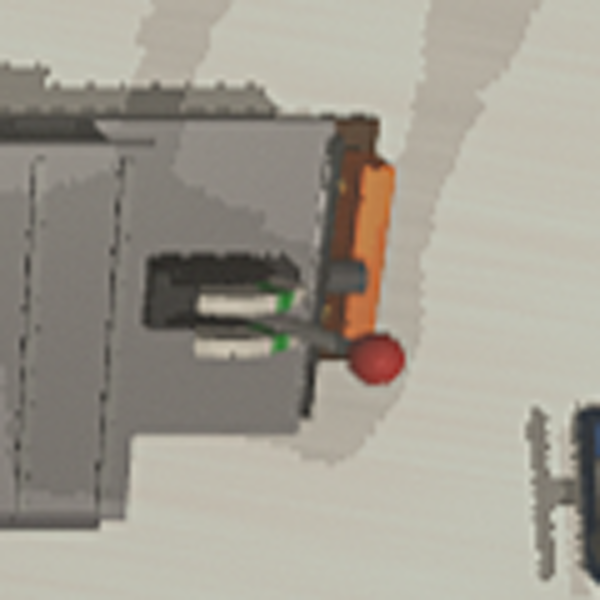

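The lever lies between the green marks: knob at car y 139 mm, 57 mm above the pivot, which gives 0.80 rad. I'll take one last overview before handing in.

```bash
python3 - <<'E'
from h import *
r.reach([.3,.3,.4],down(np.pi/2)); snap('top','top9.png')
E
```

```text
(no output)
```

View pics/top9.png

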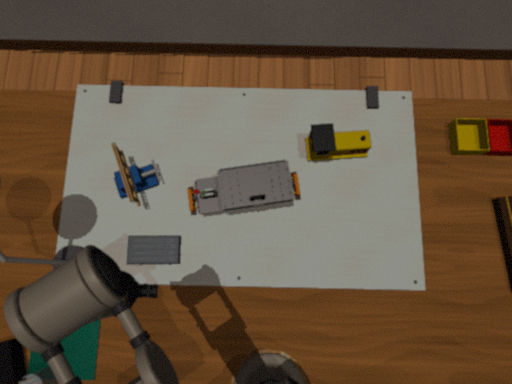

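The plate is clear of bars, the roof is shut at (250,187), and the shell, tweezer case and vise have not moved.

```bash
python3 -c "
from h import *
print(r.finish_job())"
```

```text
the job is handed in; nothing more can be done
None
```

I handed the job in: both bars are in the bay, the roof is snapped shut and its catch held a steady 13 N tug, the pad lever is at about 0.80 rad in the green band, and the shell, tweezer case and vise were not disturbed.

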